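Set the sole-length stop and its running clearance

TASK

On the sole-length gauge, slide the carriage along its rail until its yellow pointer stands at the middle of the red clip. Then screw the brass knurled nut on the carriage down (clockwise seen from above) until it bottoms out on its seat, back it off a quarter turn so that the carriage keeps a little running clearance, and keep your grip on the nut: finish while still holding it there, with the pointer still at the red clip. Leave the other things on the bench where they are.

Things in the scene. Friction and masses are not known exactly. Their poses are not given: they have to be found in the camera images.
- gauge: The sole-length gauge, fixed to the bench: dark steel base plate 84 x 276 x 10 mm with a steel rail, blue end blocks (to 35 mm high) and a ticked aluminium scale along its -x edge. Origin: centre of its underside; y along the rail, z up. Place and yaw (up to 0.22 rad) vary.
- carriage (a joint): Position of the green carriage along the rail, m: 0 at the -y end, grows toward the gauge's +y, 0.12 at most. Drag about 6 N; stays where it is left. 112 mm long, 48 mm wide, its top 39 mm above the bench; the black slide grip and the brass nut stand on it, 80 mm apart along y. A thin stop plate at its +y end sticks out to +x, 43 mm high.
- slide_grip (a point): On the centre line of the carriage's black upright slide grip, 9 mm below its top, 60 mm above the bench. The grip is 24 mm along the gauge's x, 13 mm along its y, and stands from 39 mm (carriage top) to 69 mm above the bench. Same axes as the gauge.
- pointer (a point): Tip of the yellow pointer in the middle of the carriage's -x side, 13.5 mm above the bench; it moves with the carriage. Same axes as the gauge.
- red_band (a point): Middle of the top of the red plastic clip on the scale edge of the gauge, 12.7 mm above the bench; the clip is 10 mm wide along the gauge's y. It marks where the pointer has to stand. Fixed; same axes as the gauge. Its place along the scale changes from start to start.
- nut_turn (a joint): Angle of the nut on its thread, rad: 0 when it has bottomed out on its seat (a hard stop), grows as it is unscrewed (counter-clockwise seen from above). Right-hand thread, rises 4 mm a turn. Turns against about 0.06 N m of drag and stays where it is left; it starts 2.2 to 3.6 rad above the seat and cannot come off.
- nut_centre (a point): Centre (half-way up) of the brass knurled nut: round, 38 mm across, 26 mm tall, axis upright; when home it stands from 62 to 88 mm above the bench, centre at 75 mm. It rides on the carriage. A white stripe on its top and side, at its own -x, shows its angle. A stud stands up through it to 98 mm. When it is home, fingers that keep turning slip round it.
- knurled_nut: The same brass knurled nut; origin at the centre of its underside, z up; it turns with the nut.
- sole_blank_at (a point): Bystander, to be left alone: a brown sole blank with a black heel lift, 80 x 256 x 14 mm, loose on the bench; this point is the centre of its underside.
- red_spool_at (a point): Bystander, to be left alone: a wooden spool of dark red thread, 38 mm across, 50 mm tall, loose on the bench; this point is the centre of its underside.
- creme_jar_at (a point): Bystander, to be left alone: a white jar with a black lid, 52 mm across, 58 mm tall, loose on the bench; this point is the centre of its underside.
- red_marker_at (a point): Bystander, to be left alone: a white felt marker with a red cap, 25 x 131 x 18 mm, loose on the bench; this point is the centre of its underside.
- tape_measure_at (a point): Bystander, to be left alone: a yellow tape measure, 69 x 84 x 30 mm, loose on the bench; this point is the centre of its underside.
- sanding_block_at (a point): Bystander, to be left alone: a wooden sanding block, 71 x 107 x 29 mm, loose on the bench; this point is the centre of its underside.
- wax_tin_at (a point): Bystander, to be left alone: a flat red round tin, 80 mm across, 26 mm tall, loose on the bench; this point is the centre of its underside.

How it is judged:
By the outcome, as a careful person would: the job done as asked, in the order asked, and still so for the second after the job is handed in, while the arm keeps its last pose, push and grip.
It also fails if it takes over 64 s, if anything falls off the work surface, if the arm or the gripper's body presses on something with over 40 N, if the wrist force passes 120 N, or if a joint passes its speed limit or range.

ROBOT

A 6-joint arm with a two-finger parallel gripper is mounted at the origin on a cart in front of the work surface, level with it; the furniture and walls round the work are solid. World frame = base frame: x ahead of the robot, y to its left, z up, the work surface at z = 0. Lengths are in m, angles in rad, forces in N, time in s.
With the tool pointing down it reaches from about 0.4 to 0.925 m from the base axis. Payload 12.5 kg.
Tool frame: the origin (TCP) lies at the very end of the fingers, on their centre line; the grasp point (between the pads) lies 19 mm behind it; z points along the fingers, y is the line along which they close (so a half turn about z gives the same grasp; the last joint's range is limited). The gripper opens to 95 mm and grips with 3 to 60 N. Pads are 20 mm wide; open, the fingers measure 119 mm over their backs; the gripper's body (75 mm by 180 mm) begins 59 mm behind the grasp point.
Start: joints at [-1.45, 0.491, 1.559, -0, 1.092, -0.106], TCP at [0.141, -0.609, 0.186] pointing down, gripper open.
Joint ranges: [-3.1, 3.1], [-0.84, 2.19], [0.05, 2.79], [-1.13, 4.28], [0.06, 2.93], [-2.69, 2.69]. Speed limits (rad/s): [2.22, 2.22, 2.79, 3.14, 3.14, 3.14].

INTERFACE

Orientations are given as [roll, pitch, yaw] about the fixed x, y, z axes, in that order (R = Rz(yaw) Ry(pitch) Rx(roll)).
In Python, from cell import sensors, viewer, r, nets gives the robot as it stands. The module is installed in compiled form; this text tells all that it offers.
- The arm moves only by the shell command python3 -m creep 'ROWS'. ROWS is JSON, a list that holds one entry, the list of rows, each a list of 7 numbers: the turn, a rotation vector about the world's x, y, z in degrees, then the shift along the world's x, y, z in m, then the finger opening in m, from 0 to 0.0951. In form: [[[rx, ry, rz, dx, dy, dz, claw], ...]]. A call has exactly 8 rows; each row is the pose to reach, as a shift and turn from the pose commanded when the call began; what a row does not reach only later rows make up. A row lasts 1/8 s, in which the tool goes at most 62.5 mm and 10.7 degrees, less where a joint would pass 70% of its speed; a pose out of reach is approached as far as the arm can. A call with a gripper value outside its range is refused whole. The fingers move at their own pace and stop on an object; the grip force is fixed at half the most. Time passes only in rows, so rows that repeat a pose let the fingers close, or fill a call up. It gives the time, the measured TCP pose, the force, the opening and the grip force at its end, in the units of the state.
- sensors.get_obs(): the state, without advancing time (a new reading comes with each control period).
- viewer.read_camera(name): name is "side" or "top" or "wrist"; returns the picture (480x640x3 uint8, red, green, blue); there is no depth.
- viewer.camera_model(name): a dict with "fx", "fy", "cx", "cy" (pixels), "world_to_cam" (4x4, takes a point from world to camera coordinates). Camera axes: x right, y up, looking along -z (the intrinsics and any distortion apply to the point x, -y, -z); pixel columns grow to the right and rows downward; lengths in m; the calibration is good to about 2 mm. The wrist camera is an equidistant fisheye: a pixel r from the principal point sees the ray r / f radians off the axis. A picture is of the moment at which its call begins: read the wrist's pose just before it. camera_model takes no time and is no camera call; for the wrist camera it gives the pose at the moment of the call.
- r.finish_job(): hands the job in; it is judged then, once.
Trained networks look in the newest picture that a camera, given by its name, has taken for a name from the list of things; names that differ only in an ending like _2 or _b are one class to them, and where a whole thing is asked for, a point or a joint stands for the part that bears it (a point fixed in the world has none). Each returns a list of dicts, best first, with "conf" (0 to 1); they miss things now and then, are a little off and sometimes report something else, mostly with a low value. They report only what shows in the picture. A call takes as long as a camera call.
- nets.look_for(camera, thing): "point" ([x, y, z] in m, in world coordinates, good to about 4 mm: the middle of the surface that is visible of it).
The state is a dict: "clock": time; "joint_positions": joint angles; "dq": joint speeds; "effort": joint torques, N m; "eef_pos": TCP position; "eef_rot": TCP orientation; "ft_force": force on the tool from outside, world axes, zero at the start; "wrist_torque": the same for the moment, N m; "finger_gap": opening from 0.0 (shut) to 1.0 (fully open); "gripper_force": force on a finger pad.
Only numpy, scipy, OpenCV 4.12 (cv2) and the standard library are available. Lean on these libraries where they do the work, as an engineer would, in place of code of your own. Each camera call takes 0.05 s, during which the arm holds its last target. There are 200 camera calls.

## Working session

There is one attempt and no reset: what is moved stays moved. The work goes in short steps, Python scripts to look and compute and a shell command to move; the robot and the scene stay as the last step left them, time stands still between calls to the robot, and variables do not carry over. Pictures are saved under pics/ and viewed, at most 10 in all, crops included, and the job is handed in when it is done.

```bash
mkdir -p pics; cat > h.py <<'E'
from cell import sensors, viewer, r, nets
import numpy as np, cv2
def snap(cam,name):
    im=viewer.read_camera(cam); cv2.imwrite(f'pics/{name}.png',im[:,:,::-1]); return im
def ray(cam,u,v):
    m=viewer.camera_model(cam); W=np.linalg.inv(np.array(m['world_to_cam']))
    a=np.array([(u-m['cx'])/m['fx'],(v-m['cy'])/m['fy']])
    if cam=='wrist':
        t=np.hypot(*a); d=np.array([*(a/t*np.sin(t) if t>0 else a),np.cos(t)])
    else: d=np.array([*a,1.])
    return W[:3,3],W[:3,:3]@(d*[1,-1,-1])
def at(cam,u,v,z):
    o,d=ray(cam,u,v); return o+d*(z-o[2])/d[2]
def px(cam,p):
    m=viewer.camera_model(cam); c=(np.array(m['world_to_cam'])@[*p,1])[:3]*[1,-1,-1]
    if cam=='wrist':
        t=np.arctan2(np.hypot(c[0],c[1]),c[2]); a=c[:2]/np.hypot(c[0],c[1])*t
    else: a=c[:2]/c[2]
    return a*[m['fx'],m['fy']]+[m['cx'],m['cy']]
E
python3 - <<'E'
from h import *
np.set_printoptions(precision=4,suppress=True)
o=sensors.get_obs(); print(o['clock'],o['eef_pos'],o['eef_rot'],o['finger_gap'])
snap('top','t0'); 
for n in ['slide_grip','nut_centre','pointer','red_band','gauge']:
    print(n,[(np.array(d['point']),round(d['conf'],2)) for d in nets.look_for('top',n)[:2]])
snap('side','s0')
for n in ['slide_grip','nut_centre','pointer','red_band']:
    print(n,[(np.array(d['point']),round(d['conf'],2)) for d in nets.look_for('side',n)[:2]])
E
```

```text
0.0 [ 0.1405 -0.6087  0.1853] [-3.1405 -0.0001  0.2268] 1.0000836454669217
slide_grip [(array([ 0.5882, -0.147 ,  0.0418]), 0.76)]
nut_centre [(array([ 0.591 , -0.1521,  0.0408]), 0.51)]
pointer [(array([ 0.5916, -0.1462,  0.0397]), 0.85), (array([ 0.5889, -0.1169,  0.0913]), 0.53)]
red_band []
gauge [(array([ 0.5842, -0.1123,  0.0132]), 0.57)]
slide_grip [(array([ 0.5905, -0.1189,  0.0393]), 0.55)]
nut_centre [(array([ 0.5937, -0.1042,  0.0898]), 0.67)]
pointer [(array([ 0.5927, -0.1158,  0.0399]), 0.84), (array([ 0.471 , -0.3817,  0.0283]), 0.52)]
red_band [(array([ 0.5932, -0.1092,  0.0895]), 0.66), (array([ 0.5896, -0.1205,  0.0367]), 0.46)]
```

View pics/t0.png

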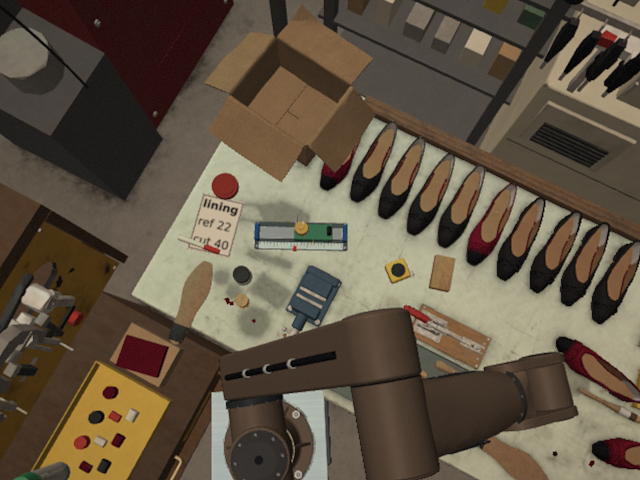

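View pics/s0.png

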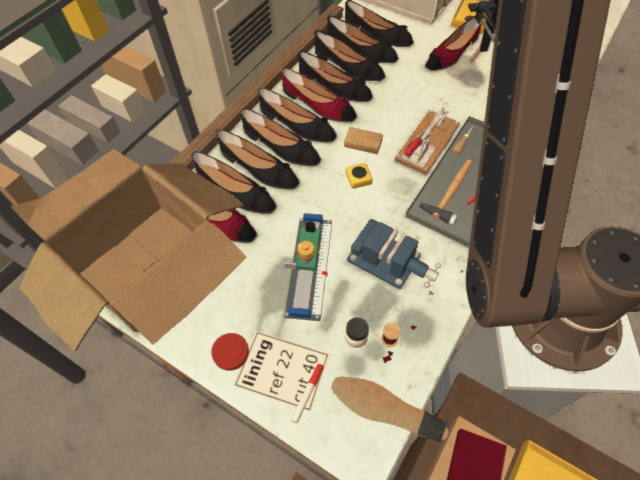

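The top view shows the gauge at about (300,236) with its scale toward the robot. The carriage is at the right (-y) end and the red clip is at about (294,249). The nut is at (301,228) and the grip at (330,231). I'll zoom in next.

```bash
python3 - <<'E'
import cv2,numpy as np
a=cv2.imread('pics/t0.png')[205:265,245:357]; b=cv2.imread('pics/s0.png')[205:325,270:350]
a=cv2.resize(a,None,fx=4.4,fy=4.4,interpolation=cv2.INTER_CUBIC);b=cv2.resize(b,None,fx=3.7,fy=3.7,interpolation=cv2.INTER_CUBIC)
c=np.zeros((450,800,3),np.uint8);c[:a.shape[0],:a.shape[1]]=a;c[:b.shape[0],500:500+b.shape[1]]=b
cv2.imwrite('pics/z0.png',c)
E
python3 - <<'E'
from h import *
np.set_printoptions(precision=4,suppress=True)
print('grip',at('top',330,230,.069),'nut',at('top',301,228,.09),'clip',at('top',294,249,.0127))
print('nut s',at('side',305,247,.09),'grip s',at('side',311,224,.069),'clip s',at('side',324,273,.0127))
for u,v in[(255,250),(346,249),(347,223),(256,222)]: print(at('top',u,v,.01))
E
```

```text
grip [ 0.5895 -0.1993  0.069 ] nut [ 0.5942 -0.1164  0.09  ] clip [ 0.5502 -0.0916  0.0127]
nut s [ 0.5957 -0.1183  0.09  ] grip s [ 0.5864 -0.1959  0.069 ] clip s [ 0.5517 -0.093   0.0127]
[0.5532 0.0241 0.01  ]
[ 0.5435 -0.2456  0.01  ]
[ 0.6228 -0.2531  0.01  ]
[0.6386 0.0191 0.01  ]
```

View pics/z0.png

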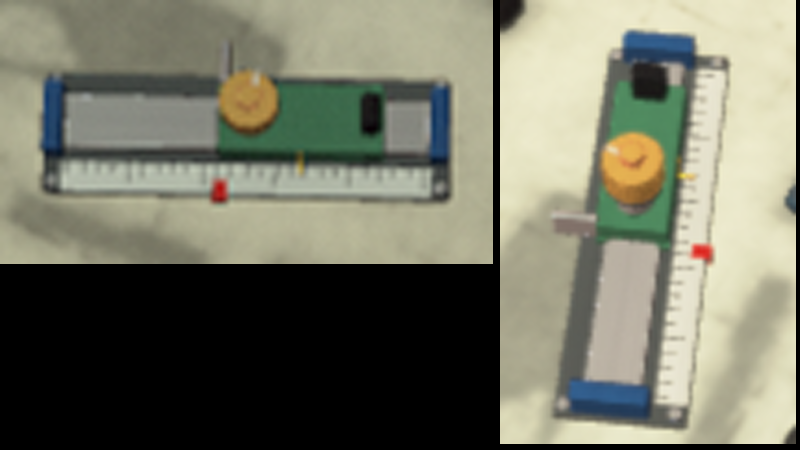

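Both cameras agree, and the sizes match what was given:

| Item | Position / value |
|---|---|
| Grip | (0.588, -0.198) |
| Nut | (0.595, -0.117) |
| Clip | (0.551, -0.092) |
| Gauge yaw | about -0.05 |
| Slide needed | about +54 mm |
| Stripe | near gauge +x, so nut angle is about 2.8 rad |

I'll approach with tool yaw near +3.09, which leaves room to unwind clockwise.

```bash
python3 -m creep '[[[0,0,10,0.02,0.02,0.03,0.06],[0,0,20,0.05,0.05,0.06,0.06],[0,0,30,0.08,0.08,0.07,0.06],[0,0,40,0.11,0.11,0.07,0.06],[0,0,50,0.14,0.14,0.07,0.06],[0,0,60,0.17,0.17,0.07,0.06],[0,0,70,0.20,0.20,0.07,0.06],[0,0,80,0.23,0.23,0.07,0.06]]]'
python3 -m creep '[[[0,0,10,0.03,0.03,0,0.06],[0,0,20,0.06,0.06,0,0.06],[0,0,30,0.09,0.09,0,0.06],[0,0,40,0.12,0.12,0,0.06],[0,0,50,0.15,0.15,-0.01,0.06],[0,0,60,0.18,0.18,-0.02,0.06],[0,0,70,0.20,0.21,-0.03,0.06],[0,0,80,0.22,0.22,-0.04,0.06]]]'
python3 - <<'E'
from h import *
o=sensors.get_obs(); print(o['clock'],o['eef_pos'],o['eef_rot'],o['finger_gap'],o['joint_positions'])
snap('wrist','w1')
for p in [(.588,-.198,.069),(.595,-.117,.09),(.551,-.092,.0127)]: print(px('wrist',p))
E
```

```text
clock: 1.55
eef_pos: [0.3714, -0.378, 0.256]
eef_rot: [3.141, 0.0, 1.629]
ft_force: [0.2, -0.7, 0.2]
finger_gap: 0.627
gripper_force: 0.0
clock: 2.55
eef_pos: [0.5913, -0.1573, 0.2156]
eef_rot: [3.141, 0.0, 3.027]
ft_force: [-0.8, -0.7, 0.2]
finger_gap: 0.631
gripper_force: 0.0
2.55 [ 0.59127252 -0.1572589   0.21564505] [3.14134619e+00 4.83085867e-05 3.02666634e+00] 0.6313547351638025 [-3.67992223e-01  4.44671500e-01  1.55503839e+00  2.75683357e-04
  1.14189771e+00 -1.82397689e+00]
[279.46573146 218.00946345]
[367.26640474 221.21419321]
[378.34085467 163.64619019]
```

View pics/w1.png

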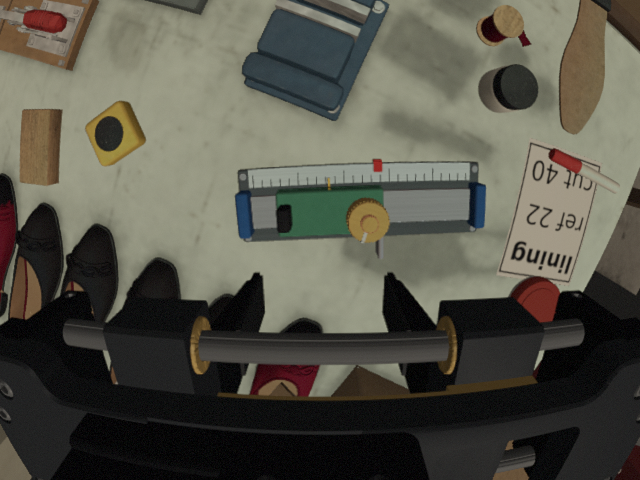

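The wrist view shows the pointer at (330,184), clip at (377,165), grip top at about (284,216) and nut top at (368,220). The stripe points to (363,240), which is +x. I'll convert these to positions.

```bash
python3 - <<'E'
from h import *
np.set_printoptions(precision=4,suppress=True)
im=cv2.imread('pics/w1.png'); cv2.imwrite('pics/z1.png',cv2.resize(im[155:265,225:490],None,fx=3,fy=3,interpolation=cv2.INTER_CUBIC))
A=lambda n,u,v,z:print(n,at('wrist',u,v,z))
A('grip',284,218,.069);A('nuttop',368,220,.09);A('ptr',330,184,.0135);A('clip',377,165,.0127)
a=at('wrist',238,170,.01);b=at('wrist',477,163,.01);print(a,b,np.hypot(*(b-a)[:2]),'yaw',-np.arctan2((b-a)[0],(b-a)[1]))
E
```

```text
grip [ 0.5885 -0.1937  0.069 ]
nuttop [ 0.594  -0.1163  0.09  ]
ptr [ 0.568  -0.1465  0.0135]
clip [ 0.5523 -0.0936  0.0127]
[ 0.541  -0.2455  0.01  ] [0.5585 0.0244 0.01  ] 0.27044531056284726 yaw -0.06487224126479575
```

View pics/z1.png

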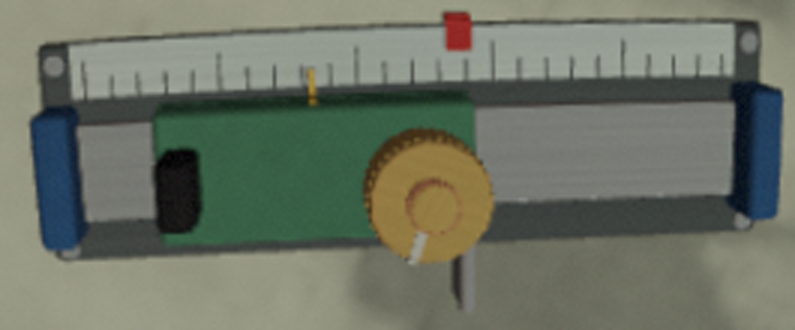

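Yaw is about -0.065 and the slide needed about 53.5 mm. The nut angle is about 2.8 rad. Next I descend on the slide grip and close.

```bash
python3 -m creep '[[[0,0,3,-0.0025,-0.0385,0,0.06],[0,0,3,-0.0025,-0.0385,-0.03,0.06],[0,0,3,-0.0025,-0.0385,-0.06,0.06],[0,0,3,-0.0025,-0.0385,-0.09,0.06],[0,0,3,-0.0025,-0.0385,-0.12,0.06],[0,0,3,-0.0025,-0.0385,-0.15,0.06],[0,0,3,-0.0025,-0.0385,-0.171,0.06],[0,0,3,-0.0025,-0.0385,-0.171,0.06]]]'
python3 -m creep '[[[0,0,0,0,0,0,0.04],[0,0,0,0,0,0,0.03],[0,0,0,0,0,0,0.02],[0,0,0,0,0,0,0.0],[0,0,0,0,0,0,0.0],[0,0,0,0,0,0,0],[0,0,0,0,0,0,0],[0,0,0,0,0,0,0]]]'
python3 - <<'E'
from h import *
np.set_printoptions(precision=4,suppress=True)
im=snap('wrist','w2'); print(px('wrist',(.564,-.148,.0135)),px('wrist',(.5523,-.0936,.0127)))
E
```

```text
clock: 3.6
eef_pos: [0.5872, -0.1975, 0.0437]
eef_rot: [3.141, -0.003, 3.07]
ft_force: [0.4, -0.7, -0.5]
finger_gap: 0.632
gripper_force: 0.0
clock: 4.6
eef_pos: [0.5881, -0.1975, 0.0448]
eef_rot: [3.141, -0.0, 3.072]
ft_force: [-0.8, 0.7, -0.2]
finger_gap: 0.002
gripper_force: 0.0
[397.125  214.8345] [474.9479 192.9086]
```

View pics/w2.png

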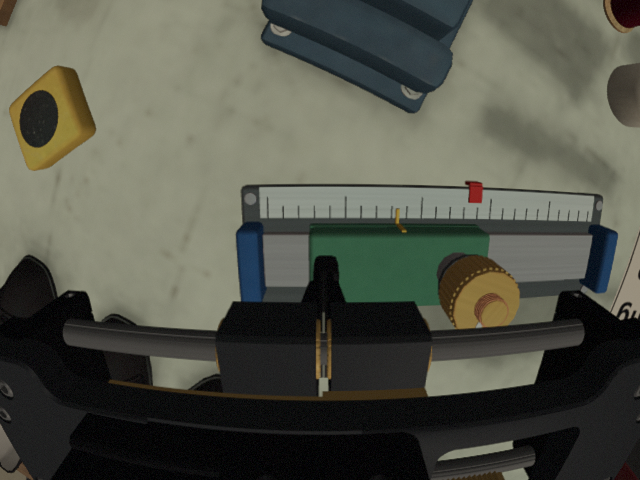

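```bash
python3 - <<'E'
from h import *
np.set_printoptions(precision=4,suppress=True)
o=sensors.get_obs(); print(o['eef_pos'],o['finger_gap'],o['gripper_force'])
print('tcp',px('wrist',o['eef_pos']),'grip top',px('wrist',(.5885,-.196,.069)),'grip base',px('wrist',(.5885,-.196,.039)),'nuttop',px('wrist',(.594,-.1163,.09)),'stud',px('wrist',(.594,-.1163,.098)))
snap('top','t2');snap('side','s2')
print('top',px('top',o['eef_pos']),'side',px('side',o['eef_pos']))
a=cv2.imread('pics/w2.png')[230:340,270:350]; b=cv2.imread('pics/s2.png')[190:290,270:350]
a=cv2.resize(a,(400,550),interpolation=cv2.INTER_CUBIC);b=cv2.resize(b,(400,550),interpolation=cv2.INTER_CUBIC)
cv2.imwrite('pics/z2.png',np.hstack([a,b]))
E
```

```text
[ 0.5881 -0.1975  0.0448] 0.006315400569830786 0.0
tcp [322.9243 272.7703] grip top [325.9256 290.1481] grip base [325.5799 269.7716] nuttop [487.7921 303.5183] stud [494.1785 310.5874]
top [329.2743 232.4564] side [310.6564 228.8412]
```

View pics/z2.png

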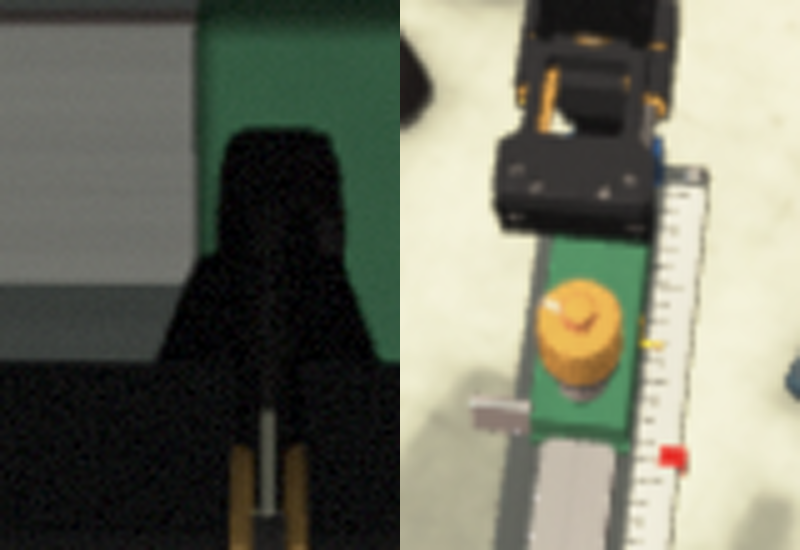

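Gap reads 0 and grip force 0, although the black grip shows at the tips, around (326,262). So I may be missing it. I'll compare expected outlines with the picture numerically.

```bash
python3 - <<'E'
from h import *
np.set_printoptions(precision=1,suppress=True,linewidth=150)
Rz=lambda x,y:np.array([x+.065*y*-0+0,y])
g=np.array([.5885,-.196])
for n,(c,hx,hy,zs) in {'grip':(g,.012,.0065,(.039,.069)),'tip':(np.array([.5881,-.1975]),.010,.010,(.0448,.07))}.items():
  for z in zs: print(n,z,*[px('wrist',(c[0]-hx,c[1]+s*hy,z)) for s in(-1,1)],'| +x',*[px('wrist',(c[0]+hx,c[1]+s*hy,z)) for s in(-1,1)])
im=cv2.imread('pics/w2.png').astype(int).sum(2)
for v in range(252,304,4): print(v,im[v,294:356:2])
E
```

```text
grip 0.039 [313.  251.2] [335.4 249.7] | +x [316.2 289.1] [337.7 287.7]
grip 0.069 [311.4 269.2] [337.2 267.5] | +x [315.2 311.6] [339.8 310.1]
tip 0.0448 [304.2 257.5] [339.4 255.2] | +x [307.1 289.8] [341.3 287.6]
tip 0.07 [301.7 273.5] [341.4 270.9] | +x [305.2 309. ] [343.5 306.6]
252 [336 329 333 334 329 328 337 250 141 186 205 210 209 210 211 205 202 206 203 212 201 207 204 199 202 203 200 203 207 204 202]
256 [327 326 327 328 331 329 326 243 136 179 211 160  78  45  35  48  49  42  33  86 121 200 207 200 197 206 201 197 201 199 200]
260 [323 330 324 323 323 323 328 257 133 186 148  17   6  24  18  14  33   4  27  37  18  84 200 198 199 199 208 203 200 201 196]
264 [330 326 326 328 328 329 330 282 135 184  53  17  46  24  31  21  44  18  23  46   2  23 163 204 208 198 198 204 199 205 202]
268 [323 322 319 322 320 326 322 280 137 170  46   7  14  29  23  12  45  21  18  18  11   7 131 206 203 205 201 202 203 201 207]
272 [330 330 326 328 329 335 330 287 133 143  31   5  17  32  27  33  33  11   4  37  26  24  57 201 208 210 203 212 205 205 203]
276 [322 327 324 325 326 327 327 2
[... 175 characters left out ...]
3   0  39  48  83 204 205 199 202 205 200 202 203]
284 [340 341 335 336 332 342 333 137   1  12  32   7  14  25  36  16  25   4  10   8  18   6  16 195 205 204 203 203 204 202 205]
288 [177 180 173 172 175 173  90  24  25  40  31  16   7  40  22  54  37  42  20  23  37   3  11  67 204 207 197 205 203 213 205]
292 [172 169 173 173 179 145  10  25  14  19  28  10   6  34  43  43  28  13  14  16  41  25   2   8 128 197 207 207 205 200 212]
296 [186 184 187 189 167   2  17  18   0  22   4  11  20  10  60  41  53  19  29  11  15  25  15  14  28 157 209 206 204 210 205]
300 [178 184 180 172  34  20  19  14  23  29  36   4   5  48  19  46  49  23  29  12   8  17  25  32   4  42 205 207 207 208 206]
```

```bash
cat >> h.py <<'E'
def blob(im,kind,box):
    u0,u1,v0,v1=box; c=im[v0:v1,u0:u1].astype(int); R,G,B=c[...,0],c[...,1],c[...,2]
    m=(R>130)&(G<70)&(B<70) if kind=='red' else (R>140)&(G>95)&(B<80)
    v,u=np.nonzero(m); return len(u),u.mean()+u0 if len(u) else None,v.mean()+v0 if len(u) else None
E
python3 - <<'E'
from h import *
im=cv2.imread('pics/w2.png')[:,:,::-1]; print(blob(im,'y',(250,600,190,235)),blob(im,'red',(250,600,170,210)))
E
python3 -m creep '[[[0,0,0,0,0.001,0,0],[0,0,0,0,0.002,0,0],[0,0,0,0,0.003,0,0],[0,0,0,0,0.004,0,0],[0,0,0,0,0.005,0,0],[0,0,0,0,0.006,0,0],[0,0,0,0,0.007,0,0],[0,0,0,0,0.008,0,0]]]'
python3 - <<'E'
from h import *
im=snap('wrist','w3'); print(blob(im,'y',(250,600,190,235)),blob(im,'red',(250,600,170,210)))
s=im.astype(int).sum(2)
for v in range(252,304,8): print(v,s[v,294:366:2])
E
```

```text
(29, np.float64(398.1724137931035), np.float64(217.55172413793105)) (192, np.float64(475.78125), np.float64(194.078125))
clock: 5.75
eef_pos: [0.588, -0.1894, 0.0449]
eef_rot: [3.141, -0.0, 3.072]
ft_force: [-0.3, 0.2, 0.2]
finger_gap: 0.004
gripper_force: 0.0
(38, np.float64(385.1842105263158), np.float64(216.89473684210526)) (180, np.float64(464.6611111111111), np.float64(194.75555555555556))
252 [321 140 186 203 214 210 203 202 206 200 205 206 209 205 204 203 203 200
 203 203 203 207 207 201 201 206 217 202 209 205 203 207 205 204 195 202]
260 [321 134 180 175  20  29  12  33  31   9   3  22   8  14 128 202 204 204
 198 207 208 202 199 206 203 204 206 200 207 204 207 200 205 198 203 201]
268 [324 144 110  11  20  28  32  17   5   4   5   9  25  29  42 209 202 203
 209 203 202 200 194 208 203 203 206 208 201 203 203 207 205 209 206 206]
276 [323 170  53  38  51  26  27  57  54  49  12   4  21  33  46 110  51   0
  29  30 205 205 206 208 211 214 212 204 208 202 209 206 210 208 205 202]
284 [335 164  53  29  50  63  26  24   0  22   2   2  33   0  48 102  32  13
   4   8  21   9  15 190 205 204 206 212 204 208 214 211 209 203 205 201]
292 [173 131  63  23  45  28  21  19  24   6   6  31  16  39  41  98  27  14
  33  13   0  20  11  21 134 208 212 209 204 201 205 209 206 213 209 209]
300 [187 153  82  31   0   8   5  19  22  44  41  11   8  16  41  98  32   9
  11  30  17  10  27  31  15  42 197 206 209 210 210 214 205 207 211 207]
```

```bash
python3 - <<'E'
from h import *
np.set_printoptions(precision=4,suppress=True)
for z in (.01,0,-.01,-.02):
    a=at('wrist',228+0,186,z) # w3 pose differs 8mm only: scale check
    a=at('wrist',241,186,z);b=at('wrist',603,195,z);print(z,np.hypot(*(b-a)[:2]),np.hypot(*(at('wrist',241,245,z)-at('wrist',614,245,z))[:2]))
o=sensors.get_obs()
for dz in(0,.015,.025,.035):
    c=np.array(o['eef_pos'])+[0,0,dz]; print(dz,px('wrist',c-[0,.0298,0]),px('wrist',c+[0,.0298,0]))
E
python3 -m creep '[[[0,0,0,0,-0.003,0,0.02],[0,0,0,0,-0.006,0,0.04],[0,0,0,0.001,-0.007,0,0.04],[0,0,0,0.001,-0.007,0,0.04],[0,0,0,0.001,-0.007,-0.001,0.04],[0,0,0,0.001,-0.007,-0.002,0.04],[0,0,0,0.001,-0.007,-0.003,0.04],[0,0,0,0.001,-0.007,-0.004,0.04]]]'
python3 - <<'E'
from h import *
snap('wrist','w4')
E
```

```text
0.01 0.2734948120513901 0.29869238980846724
0 0.28515649768074575 0.3114284878854311
-0.01 0.29681818331010135 0.32416458596239495
-0.02 0.30847986893945695 0.33690068403935874
0 [271.7247 275.893 ] [374.5525 269.1322]
0.015 [268.1544 285.9513] [378.1539 278.8026]
0.025 [265.5066 293.4496] [380.8301 286.0248]
0.035 [262.6126 301.6832] [383.7604 293.9687]
clock: 6.8
eef_pos: [0.5891, -0.1965, 0.0408]
eef_rot: [3.141, -0.0, 3.072]
ft_force: [0.4, -0.2, 0.3]
finger_gap: 0.423
gripper_force: 0.0
```

View pics/w4.png

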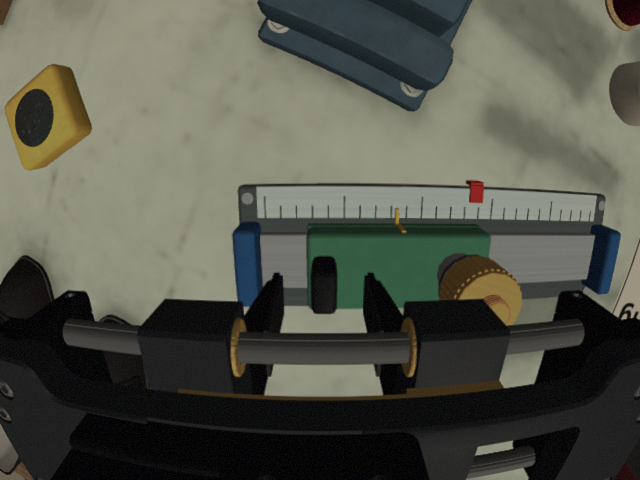

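The fingers straddle the grip: grip at (323,285), tips at (281,274) and (369,274). The tip spacing in pixels means the real fingertips are about 27 mm higher than the reported TCP. That explains closing above the grip without contact. I'll go 18 mm lower and close.

```bash
python3 -m creep '[[[0,0,0,0,0,-0.003,0.04],[0,0,0,0,0,-0.006,0.04],[0,0,0,0,0,-0.009,0.04],[0,0,0,0,0,-0.012,0.04],[0,0,0,0,0,-0.014,0.04],[0,0,0,0,0,-0.016,0.04],[0,0,0,0,0,-0.017,0.04],[0,0,0,0,0,-0.018,0.04]]]'
python3 -m creep '[[[0,0,0,0,0,0,0.03],[0,0,0,0,0,0,0.02],[0,0,0,0,0,0,0.005],[0,0,0,0,0,0,0.0],[0,0,0,0,0,0,0.0],[0,0,0,0,0,0,0],[0,0,0,0,0,0,0],[0,0,0,0,0,0,0]]]'
python3 - <<'E'
from h import *
im=snap('wrist','w5'); y=blob(im,'y',(250,600,180,250)); c=blob(im,'red',(250,600,160,225)); print(y,c)
print(at('wrist',*y[1:],.0135),at('wrist',*c[1:],.0127))
E
```

```text
clock: 7.85
eef_pos: [0.5891, -0.1965, 0.0228]
eef_rot: [3.142, 0.0, 3.072]
ft_force: [-0.6, 0.5, 0.0]
finger_gap: 0.42
gripper_force: 0.0
clock: 8.85
eef_pos: [0.5891, -0.1965, 0.0229]
eef_rot: [3.141, 0.0, 3.072]
ft_force: [0.1, 1.0, 0.8]
finger_gap: 0.137
gripper_force: 30.0
(34, np.float64(402.5), np.float64(222.5)) (217, np.float64(487.8110599078341), np.float64(198.33179723502303))
[ 0.56487673 -0.14801463  0.0135    ] [ 0.55318304 -0.0930132   0.0127    ]
```

Now it's gripped: 13 mm opening, 30 N. I slide +54 mm along the rail.

```bash
python3 -m creep '[[[0,0,0,0.0005,0.008,0,0],[0,0,0,0.001,0.016,0,0],[0,0,0,0.0016,0.024,0,0],[0,0,0,0.0021,0.032,0,0],[0,0,0,0.0026,0.040,0,0],[0,0,0,0.0031,0.047,0,0],[0,0,0,0.0035,0.0535,0,0],[0,0,0,0.0035,0.0535,0,0]]]'
python3 - <<'E'
from h import *
im=snap('wrist','w6'); y=blob(im,'y',(250,600,180,250)); c=blob(im,'red',(250,600,160,225)); print(y,c)
print(at('wrist',*y[1:],.0135),at('wrist',*c[1:],.0127)); o=sensors.get_obs(); print(o['eef_pos'],o['ft_force'],o['eef_rot'])
d=im[150:330,250:600]; cv2.imwrite('pics/z6.png',cv2.resize(d[:,:,::-1],None,fx=2.2,fy=2.2,interpolation=cv2.INTER_CUBIC))
E
```

```text
clock: 9.9
eef_pos: [0.5928, -0.143, 0.0229]
eef_rot: [-3.141, 0.001, 3.072]
ft_force: [0.3, -0.6, -0.0]
finger_gap: 0.138
gripper_force: 30.0
(40, np.float64(402.275), np.float64(223.025)) (295, np.float64(403.9796610169492), np.float64(195.41694915254237))
[ 0.56886507 -0.0946986   0.0135    ] [ 0.55266156 -0.09314006  0.0127    ]
[ 0.5927617  -0.14300579  0.02289211] [1.34429078 0.1757133  0.71635421] [3.14153619e+00 4.22547297e-04 3.07174904e+00]
```

The pointer is within 0.5 mm of the clip. I release, lift, and move over the nut, which should be at (0.598, -0.063).

```bash
python3 -m creep '[[[0,0,0,0,0,0,0.04],[0,0,0,0,0,0,0.04],[0,0,0,0,0,0,0.04],[0,0,0,0,0,0.02,0.04],[0,0,0,0,0,0.05,0.04],[0,0,0,0,0,0.08,0.05],[0,0,0,0,0,0.11,0.06],[0,0,0,0,0.02,0.12,0.07]]]'
python3 -m creep '[[[0,0,0,0.001,0.03,0,0.07],[0,0,0,0.004,0.06,0,0.07],[0,0,0,0.005,0.06,0,0.07],[0,0,0,0.005,0.06,0,0.07],[0,0,0,0.005,0.06,0,0.07],[0,0,0,0.005,0.06,0,0.07],[0,0,0,0.005,0.06,0,0.07],[0,0,0,0.005,0.06,0,0.07]]]'
python3 - <<'E'
from h import *
np.set_printoptions(precision=4,suppress=True)
o=sensors.get_obs(); print(o['eef_pos'],o['eef_rot'])
im=snap('wrist','w7')
print('pred nut top',px('wrist',(.5978,-.063,.09)),'stud',px('wrist',(.5978,-.063,.098)))
y=blob(im,'y',(200,450,150,250));c=blob(im,'red',(200,450,120,250)); print(y,c)
d=im[130:370,200:450]; cv2.imwrite('pics/z7.png',cv2.resize(d[:,:,::-1],None,fx=2.5,fy=2.5,interpolation=cv2.INTER_CUBIC))
E
```

```text
clock: 10.95
eef_pos: [0.593, -0.1233, 0.1443]
eef_rot: [-3.141, 0.002, 3.07]
ft_force: [0.6, -0.8, -0.1]
finger_gap: 0.682
gripper_force: 0.0
clock: 11.95
eef_pos: [0.5976, -0.0632, 0.1429]
eef_rot: [3.142, 0.0, 3.071]
ft_force: [0.4, -0.3, -0.1]
finger_gap: 0.741
gripper_force: 0.0
[ 0.5976 -0.0632  0.1429] [3.1415 0.0001 3.0714]
pred nut top [323.2713 246.4462] stud [323.2722 249.8169]
(640, np.float64(320.8328125), np.float64(237.1671875)) (129, np.float64(285.61240310077517), np.float64(174.984496124031))
```

View pics/z7.png

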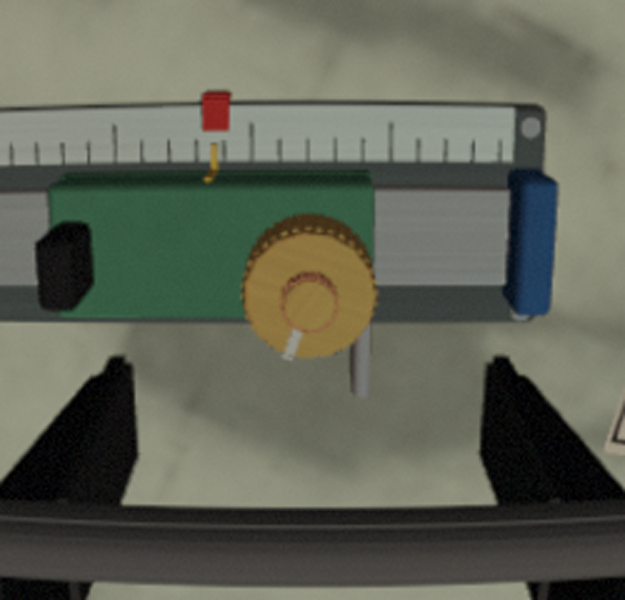

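The nut top is at pixel (324,246), where I predicted it. The pointer (285) sits just under the clip (286.4), about 0.5–1 mm short. Next I descend onto the nut and grip it.

```bash
python3 -m creep '[[[0,0,0,0.0003,0.001,-0.02,0.07],[0,0,0,0.0003,0.001,-0.04,0.07],[0,0,0,0.0003,0.001,-0.06,0.07],[0,0,0,0.0003,0.001,-0.08,0.07],[0,0,0,0.0003,0.001,-0.095,0.07],[0,0,0,0.0003,0.001,-0.105,0.07],[0,0,0,0.0003,0.001,-0.109,0.07],[0,0,0,0.0003,0.001,-0.109,0.06]]]'
python3 -m creep '[[[0,0,0,0,0,0,0.05],[0,0,0,0,0,0,0.042],[0,0,0,0,0,0,0.03],[0,0,0,0,0,0,0.02],[0,0,0,0,0,0,0.02],[0,0,0,0,0,0,0.02],[0,0,0,0,0,0,0.02],[0,0,0,0,0,0,0.02]]]'
python3 - <<'E'
from h import *
o=sensors.get_obs(); print(o['eef_pos'],o['ft_force'],o['wrist_torque'],o['finger_gap']*.0951)
im=snap('wrist','w8'); y=blob(im,'y',(180,450,150,232));c=blob(im,'red',(200,450,120,235)); print(y,c)
if y[1]: print(at('wrist',*y[1:],.0135),at('wrist',*c[1:],.0127))
E
```

```text
clock: 13.0
eef_pos: [0.598, -0.062, 0.034]
eef_rot: [3.142, 0.0, 3.072]
ft_force: [0.5, -0.2, -0.2]
finger_gap: 0.678
gripper_force: 0.0
clock: 14.0
eef_pos: [0.598, -0.0622, 0.0341]
eef_rot: [-3.141, 0.0, 3.072]
ft_force: [-0.8, -3.6, 4.8]
finger_gap: 0.395
gripper_force: 30.0
[ 0.59802836 -0.06221035  0.03405821] [-0.75157586 -3.64616379  4.8120334 ] [-0.70584533  0.03346736 -0.02938427] 0.03752328332879015
(41, np.float64(267.0243902439024), np.float64(218.34146341463415)) (298, np.float64(266.6006711409396), np.float64(192.50671140939596))
[ 0.56817994 -0.0943935   0.0135    ] [ 0.55238153 -0.09314298  0.0127    ]
```

Gripped at 37.5 mm, and the pointer is about 0.2 mm off the clip. Now I screw clockwise, lowering 4 mm per turn.

```bash
cat > st.py <<'E'
from h import *
import sys
np.set_printoptions(precision=4,suppress=True)
o=sensors.get_obs(); print(o['eef_pos'],'yaw',o['eef_rot'][2],'F',o['ft_force'],'T',o['wrist_torque'],'q6',o['joint_positions'][5])
E
python3 -m creep '[[[0,0,-10,0,0,-0.0001,0.02],[0,0,-20,0,0,-0.0002,0.02],[0,0,-30,0,0,-0.0003,0.02],[0,0,-40,0,0,-0.0004,0.02],[0,0,-50,0,0,-0.0006,0.02],[0,0,-60,0,0,-0.0007,0.02],[0,0,-70,0,0,-0.0008,0.02],[0,0,-80,0,0,-0.0009,0.02]]]'; python3 st.py
python3 -m creep '[[[0,0,-10,0,0,-0.0001,0.02],[0,0,-20,0,0,-0.0002,0.02],[0,0,-30,0,0,-0.0003,0.02],[0,0,-40,0,0,-0.0004,0.02],[0,0,-50,0,0,-0.0006,0.02],[0,0,-60,0,0,-0.0007,0.02],[0,0,-60,0,0,-0.0007,0.02],[0,0,-60,0,0,-0.0007,0.02]]]'; python3 st.py
python3 - <<'E'
from h import *
im=snap('wrist','w9')
E
```

```text
clock: 15.05
eef_pos: [0.599, -0.0613, 0.0332]
eef_rot: [3.139, -0.0, 1.67]
ft_force: [4.1, 1.4, 3.7]
finger_gap: 0.398
gripper_force: 30.0
[ 0.599  -0.0613  0.0332] yaw 1.6696971880523601 F [4.1219 1.412  3.7244] T [ 0.4014 -0.909   0.0935] q6 -0.3122411855158246
clock: 16.05
eef_pos: [0.6, -0.0618, 0.0326]
eef_rot: [3.139, -0.004, 0.628]
ft_force: [8.0, 0.1, 0.8]
finger_gap: 0.398
gripper_force: 30.0
[ 0.6    -0.0618  0.0326] yaw 0.6278740340858089 F [7.9637 0.0713 0.8122] T [-0.145  -1.4114 -0.0465] q6 0.729612301259643
```

```bash
python3 -m creep '[[[0,0,-4,0,0,0,0.02],[0,0,-8,0,0,-0.0001,0.02],[0,0,-10,0,0,-0.0001,0.02],[0,0,-10,0,0,-0.0001,0.02],[0,0,-10,0,0,-0.0001,0.02],[0,0,-10,0,0,-0.0001,0.02],[0,0,-10,0,0,-0.0001,0.02],[0,0,-10,0,0,-0.0001,0.02]]]'; python3 st.py
python3 -m creep '[[[0,0,-4,0,0,0,0.02],[0,0,-8,0,0,-0.0001,0.02],[0,0,-10,0,0,-0.0001,0.02],[0,0,-10,0,0,-0.0001,0.02],[0,0,-10,0,0,-0.0001,0.02],[0,0,-10,0,0,-0.0001,0.02],[0,0,-10,0,0,-0.0001,0.02],[0,0,-10,0,0,-0.0001,0.02]]]'; python3 st.py
python3 -m creep '[[[0,0,-4,0,0,0,0.02],[0,0,-8,0,0,-0.0001,0.02],[0,0,-10,0,0,-0.0001,0.02],[0,0,-10,0,0,-0.0001,0.02],[0,0,-10,0,0,-0.0001,0.02],[0,0,-10,0,0,-0.0001,0.02],[0,0,-10,0,0,-0.0001,0.02],[0,0,-10,0,0,-0.0001,0.02]]]'; python3 st.py
```

```text
clock: 17.1
eef_pos: [0.6, -0.062, 0.0325]
eef_rot: [3.139, -0.004, 0.453]
ft_force: [8.0, -1.0, 0.6]
finger_gap: 0.396
gripper_force: 30.0
[ 0.6    -0.062   0.0325] yaw 0.4534387810500031 F [ 7.9933 -1.0137  0.6239] T [-0.2533 -1.4591 -0.0543] q6 0.9040902999285998
clock: 18.1
eef_pos: [0.6001, -0.0621, 0.0324]
eef_rot: [3.14, -0.005, 0.279]
ft_force: [9.0, -1.7, -0.8]
finger_gap: 0.394
gripper_force: 30.0
[ 0.6001 -0.0621  0.0324] yaw 0.27890101383534693 F [ 8.9655 -1.7239 -0.8207] T [-0.4164 -1.4595 -0.067 ] q6 1.0785744196132496
clock: 19.1
eef_pos: [0.5978, -0.0623, 0.0322]
eef_rot: [3.141, 0.0, 0.106]
ft_force: [-1.9, -5.3, 5.7]
finger_gap: 0.394
gripper_force: 30.0
[ 0.5978 -0.0623  0.0322] yaw 0.10572950708387152 F [-1.9472 -5.2682  5.7493] T [-0.9742  0.3499  0.4079] q6 1.2525277387379632
```

```bash
python3 -m creep '[[[0,0,-4,0,0,0,0.02],[0,0,-8,0,0,0,0.02],[0,0,-10,0,0,0,0.02],[0,0,-10,0,0,0,0.02],[0,0,-10,0,0,0,0.02],[0,0,-10,0,0,0,0.02],[0,0,-10,0,0,0,0.02],[0,0,-10,0,0,0,0.02]]]'; python3 st.py
python3 - <<'E'
from h import *
im=snap('wrist','w10')
# nut top: bright yellowish/white stripe detection
p=px('wrist',(.598,-.0622,.088)); print(p, px('wrist',(.598-.016,-.0622,.088)),px('wrist',(.598,-.0622+.016,.088)))
h=cv2.cvtColor(im,cv2.COLOR_RGB2HSV)
m=(h[...,1]<60)&(h[...,2]>150); u,v=int(p[0]),int(p[1]); s=m[v-70:v+70,u-70:u+70]; vv,uu=np.nonzero(s); print(len(uu),uu.mean()+u-70,vv.mean()+v-70)
cv2.imwrite('pics/z10.png',cv2.resize(im[150:400,190:460,::-1],None,fx=2.4,fy=2.4,interpolation=cv2.INTER_CUBIC))
E
```

```text
clock: 20.1
eef_pos: [0.5982, -0.0621, 0.0322]
eef_rot: [3.141, -0.001, -0.068]
ft_force: [0.3, -3.2, 5.2]
finger_gap: 0.4
gripper_force: 30.0
[ 0.5982 -0.0621  0.0322] yaw -0.06826421715039754 F [ 0.2971 -3.1543  5.1856] T [-0.6034 -0.0679  0.563 ] q6 1.426415164303482
[323.97390917 319.31733341] [326.36734747 349.94596763] [287.50929562 321.28937475]
12 253.75 301.0
```

View pics/z10.png

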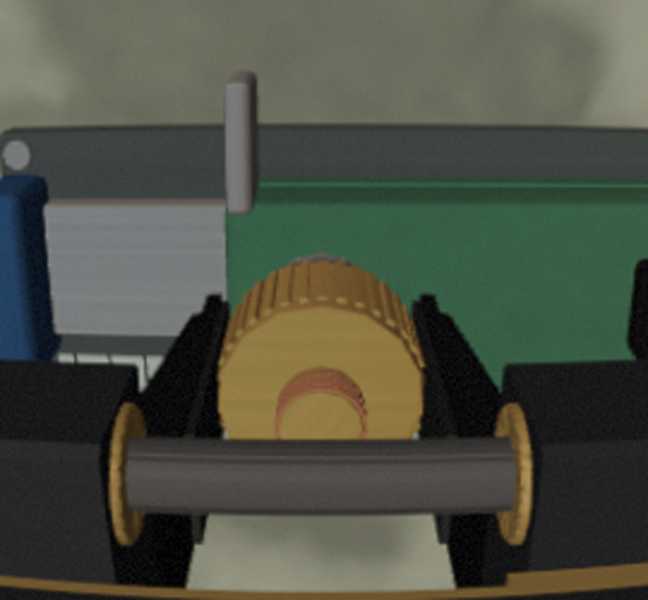

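The stripe is hidden at the scale side, as it should be when home. Torque has gone from 0.06 to 0.41 and then 0.56 N m, so the nut is against its stop. I'll back off by a small amount first to measure the wind-up.

```bash
python3 -m creep '[[[0,0,1,0,0,0,0.02],[0,0,2,0,0,0,0.02],[0,0,2,0,0,0,0.02],[0,0,2,0,0,0,0.02],[0,0,2,0,0,0,0.02],[0,0,2,0,0,0,0.02],[0,0,2,0,0,0,0.02],[0,0,2,0,0,0,0.02]]]'; python3 st.py
python3 -m creep '[[[0,0,1,0,0,0,0.02],[0,0,2,0,0,0,0.02],[0,0,3,0,0,0,0.02],[0,0,4,0,0,0,0.02],[0,0,4,0,0,0,0.02],[0,0,4,0,0,0,0.02],[0,0,4,0,0,0,0.02],[0,0,4,0,0,0,0.02]]]'; python3 st.py
```

```text
clock: 21.15
eef_pos: [0.5982, -0.0621, 0.0322]
eef_rot: [3.141, -0.001, -0.035]
ft_force: [-0.1, -3.8, 6.1]
finger_gap: 0.395
gripper_force: 30.0
[ 0.5982 -0.0621  0.0322] yaw -0.03468064236057389 F [-0.0679 -3.7664  6.1251] T [-0.6672  0.0137  0.0655] q6 1.3922538476951638
clock: 22.15
eef_pos: [0.5982, -0.0622, 0.0322]
eef_rot: [3.141, -0.001, 0.035]
ft_force: [-0.6, -4.3, 5.6]
finger_gap: 0.394
gripper_force: 30.0
[ 0.5982 -0.0622  0.0322] yaw 0.03511274580774626 F [-0.5972 -4.3125  5.5597] T [-0.7633 -0.045   0.0222] q6 1.3224576920425564
```

Wind-up is about 2°, so the nut starts moving at tool yaw about -0.03. The target yaw is 1.54, which is +86° more and +1 mm in z.

```bash
python3 -m creep '[[[0,0,10,0,0,0.0001,0.02],[0,0,20,0,0,0.0002,0.02],[0,0,30,0,0,0.0003,0.02],[0,0,40,0,0,0.0004,0.02],[0,0,50,0,0,0.0006,0.02],[0,0,60,0,0,0.0007,0.02],[0,0,70,0,0,0.0008,0.02],[0,0,80,0,0,0.0009,0.02]]]'; python3 st.py
python3 -m creep '[[[0,0,3,0,0,0,0.02],[0,0,6,0,0,0.0001,0.02],[0,0,6,0,0,0.0001,0.02],[0,0,6,0,0,0.0001,0.02],[0,0,6,0,0,0.0001,0.02],[0,0,6,0,0,0.0001,0.02],[0,0,6,0,0,0.0001,0.02],[0,0,6,0,0,0.0001,0.02]]]'; python3 st.py
python3 - <<'E'
from h import *
for cam in ('wrist','top','side'):
    im=snap(cam,'f_'+cam)
    p=px(cam,(.568,-.094,.0135)); c=px(cam,(.5524,-.0931,.0127)); print(cam,'exp ptr',p,'clip',c)
    u,v=int(c[0]),int(c[1]); n=45 if cam=='wrist' else 14
    b=(max(u-n,0),u+n,max(v-n,0),v+n); cl=blob(im,'red',b); y=blob(im,'y',(max(int(p[0])-n//2,0),int(p[0])+n//2,max(int(p[1])-n//2,0),int(p[1])+n//2)); print(cl,y)
    if cl[0]: print('clip',at(cam,*cl[1:],.0127))
    if y[0]: print('ptr',at(cam,*y[1:],.0135))
E
```

```text
clock: 23.15
eef_pos: [0.599, -0.0626, 0.0332]
eef_rot: [3.139, 0.0, 1.437]
ft_force: [1.9, -6.5, 3.1]
finger_gap: 0.397
gripper_force: 30.0
[ 0.599  -0.0626  0.0332] yaw 1.4368427925475138 F [ 1.9097 -6.4678  3.1452] T [-1.1148 -0.7206 -0.1146] q6 -0.07959550642075072
clock: 24.15
eef_pos: [0.5991, -0.0625, 0.0333]
eef_rot: [3.139, 0.001, 1.536]
ft_force: [4.0, -6.1, 3.4]
finger_gap: 0.393
gripper_force: 30.0
[ 0.5991 -0.0625  0.0333] yaw 1.5361844001324108 F [ 4.0015 -6.0632  3.4444] T [-1.1874 -0.7027  0.0447] q6 -0.17875219375021634
wrist exp ptr [277.38785851 308.23462106] clip [254.27265133 306.82146005]
(37, np.float64(249.94594594594594), np.float64(304.1621621621622)) (517, np.float64(291.52417794970984), np.float64(311.35203094777563))
clip [ 0.54966831 -0.09109443  0.0127    ]
ptr [ 0.57720974 -0.09651687  0.0135    ]
top exp ptr [294.58208394 243.04421297] clip [294.48878998 248.256352  ]
(6, np.float64(294.5), np.float64(248.0)) (0, None, None)
clip [ 0.5531735  -0.09316251  0.0127    ]
side exp ptr [317.24972222 272.29886888] clip [323.7259468  272.96609199]
(7, np.float64(324.14285714285717), np.float64(272.7142857142857)) (4, np.float64(316.0), np.float64(270.25))
clip [ 0.55142309 -0.09381349  0.0127    ]
ptr [ 0.57124972 -0.09947369  0.0135    ]
```

```bash
python3 - <<'E'
from h import *
np.set_printoptions(precision=2,suppress=True,linewidth=170)
def yel(f,cam,p,n=7):
    im=cv2.imread(f'pics/{f}.png')[:,:,::-1].astype(float); p=px(cam,p); u,v=np.round(p).astype(int)
    c=im[v-n:v+n+1,u-n:u+n+1]; w=np.clip(np.minimum(c[...,0],c[...,1])-c[...,2]-45,0,None)
    V,U=np.mgrid[v-n:v+n+1,u-n:u+n+1]; s=w.sum(); print(f,cam,'exp',p,'w',s,'found',(w*U).sum()/s,(w*V).sum()/s); return w
for f,cam,y in (('s0','side',-.148),('s2','side',-.148),('f_side','side',-.0945),('t0','top',-.148),('f_top','top',-.0945)):
    p=(.5649+.065*(y+.148),y,.0135); w=yel(f,cam,p)
    if f in('s2','f_side','f_top'): print(w.astype(int))
im=cv2.imread('pics/f_wrist.png')[:,:,::-1].astype(int)
w=np.clip(np.minimum(im[...,0],im[...,1])-im[...,2]-40,0,None)
n,l,st,ce=cv2.connectedComponentsWithStats((w[270:350,230:330]>0).astype(np.uint8))
print([(list(s),c+[230,270]) for s,c in zip(st,ce) if s[4]>3])
E
```

```text
s0 side exp [319.45 252.9 ] w 673.0 found 314.7919762258544 249.7444279346211
s2 side exp [319.45 252.9 ] w 802.0 found 314.73316708229424 249.82169576059852
[[50 35  0  0  0  0  0  0  0  0  0  0  0  0  0]
 [53 42  7  0  0  0  0  0  0  0  0  0  0  0  0]
 [52 36  2  0  0  0  4  0  0  0  0  0  0  0  0]
 [48 28  3  0  0  0  0  0  0  0  0  0  0  0  0]
 [44 20  5  0  0  0  0  0  0  0  0  0  0  0  0]
 [29 10  6  0  0  0  7  0  0  0  0  0  0  0  0]
 [19  8  2  0  0  0 50 87 53 45 14  0  0  0  0]
 [15  6  0  0  0  0  0  0  0  1  0  0  0  0  0]
 [ 8  4  0  0  0  0  0  0  0  0  0  0  0  0  0]
 [ 6  0  0  0  0  0  0  0  0  0  0  0  0  0  0]
 [ 3  0  0  0  0  0  0  0  0  0  0  0  0  0  0]
 [ 0  0  0  0  0  0  0  0  0  0  0  0  0  0  0]
 [ 0  0  0  0  0  0  0  0  0  0  0  0  0  0  0]
 [ 0  0  0  0  0  0  0  0  0  0  0  0  0  0  0]
 [ 0  0  0  0  0  0  0  0  0  0  0  0  0  0  0]]
f_side side exp [317.1  272.11] w 366.0 found 317.0163934426229 271.90437158469945
[[ 0  0  0  0  0  0  0  0  0  0  0  0  0  0  0]
 [ 0  0  0  0  0  0  0  0  0  0  0  0  0  0  0]
 [ 0  0  0  0  0  0  0  0  0  0  0  0  0  
[... 1754 characters left out ...]
y([303.66, 303.05])), ([np.int32(64), np.int32(12), np.int32(4), np.int32(3), np.int32(9)], array([295.89, 283.22])), ([np.int32(58), np.int32(17), np.int32(4), np.int32(3), np.int32(9)], array([289.56, 288.11])), ([np.int32(54), np.int32(22), np.int32(4), np.int32(4), np.int32(12)], array([285.67, 293.67])), ([np.int32(52), np.int32(29), np.int32(2), np.int32(3), np.int32(5)], array([282.4, 299.8])), ([np.int32(77), np.int32(42), np.int32(23), np.int32(21), np.int32(410)], array([319.01, 323.24])), ([np.int32(15), np.int32(50), np.int32(4), np.int32(11), np.int32(23)], array([246.35, 324.83])), ([np.int32(6), np.int32(54), np.int32(8), np.int32(26), np.int32(113)], array([238.88, 337.42]))]
```

```bash
cat > rect.py <<'E'
from h import *
def rect(f,cam,z,xs,ys,yaw=-.065,o=(.594,-.1163)):
    im=cv2.imread(f'pics/{f}.png').astype(np.float32); X,Y=np.meshgrid(xs,ys)
    c,s=np.cos(yaw),np.sin(yaw); P=np.stack([o[0]+c*X-s*Y,o[1]+s*X+c*Y,np.full_like(X,z)],-1)
    m=viewer.camera_model(cam); W=np.array(m['world_to_cam']); q=(P@W[:3,:3].T+W[:3,3])*[1,-1,-1]
    u=q[...,0]/q[...,2]*m['fx']+m['cx']; v=q[...,1]/q[...,2]*m['fy']+m['cy']
    return cv2.remap(im,u.astype(np.float32),v.astype(np.float32),cv2.INTER_CUBIC)
def edge(f,cam,y0):
    ys=np.arange(y0-.02,y0+.02,.0005); g=rect(f,cam,.039,np.arange(-.018,.018,.001),ys)
    p=(g[...,1]-g[...,2]).mean(1); p=(p-p[-20:].mean())/(p[:15].mean()-p[-20:].mean())
    return ys[np.nonzero(p>.5)[0].max()]+.0005*0, np.round(p[::6],2)
if __name__=='__main__':
    for f,cam,d in (('s0','side',0),('s2','side',0),('f_side','side',.054),('t0','top',0),('t2','top',0),('f_top','top',.054)): print(f,*edge(f,cam,.018+d))
E
python3 rect.py
```

```text
s0 0.0375 [  59.06   11.69  -44.84  -66.33 -116.97 -162.97 -167.84 -164.39 -122.73
  -96.42  -68.25   -4.45   21.33   24.17]
s2 0.0375 [  41.1     8.67  -30.99  -45.71  -81.68 -113.47 -116.73 -114.52  -85.42
  -66.96  -47.28   -3.23   14.89   16.98]
f_side 0.09200000000000003 [ 2.06  1.38  0.01 -1.73 -3.08 -4.41 -4.69 -4.72 -3.84 -2.82 -2.02 -0.3
  0.54  0.56]
t0 0.011 [ 1.04  1.    0.96  0.86  0.62  0.32 -0.05 -0.62 -0.11  0.01 -0.   -0.
  0.01  0.  ]
t2 0.0335 [ 0.83  1.01  1.21  0.42  0.75  0.6   0.21 -0.96  0.66  0.34 -0.17  0.13
  0.49 -0.73]
f_top 0.0645 [ 1.11  1.04  0.88  0.63  0.54  0.38  0.3   0.15  0.24  0.14  0.12  0.06
 -0.08 -0.03]
```

```bash
python3 - <<'E'
from rect import *
P={'end -x':(.039,(-.022,-.004),(.008,.026)),'end all':(.039,(-.022,.022),(.013,.026)),'plate':(.043,(.028,.05),(.0,.026)),'ptr':(.0135,(-.036,-.025),(-.040,-.022))}
for n,(z,xr,yr) in P.items():
  for a,b,cam in (('s0','f_side','side'),('s2','f_side','side'),('t0','f_top','top')):
    xs=np.arange(*xr,.0005); ys=np.arange(*yr,.0005); A=rect(a,cam,z,xs,ys); ds=np.arange(.048,.061,.00025)
    def ncc(d):
        B=rect(b,cam,z,xs,ys+d); x,y=A-A.mean((0,1)),B-B.mean((0,1)); return (x*y).sum()/np.sqrt((x*x).sum()*(y*y).sum())
    c=np.array([ncc(d) for d in ds]); i=c.argmax(); print(n,a,b,'d=%.2f mm ncc %.3f'%(ds[i]*1e3,c[i]), 'at 53/54/55/56',np.round(c[[20,24,28,32]],3))
E
```

```text
end -x s0 f_side d=54.75 mm ncc 0.986 at 53/54/55/56 [0.899 0.971 0.985 0.94 ]
end -x s2 f_side d=54.75 mm ncc 0.987 at 53/54/55/56 [0.902 0.973 0.985 0.938]
end -x t0 f_top d=53.75 mm ncc 0.455 at 53/54/55/56 [0.452 0.455 0.447 0.434]
end all s0 f_side d=54.75 mm ncc 0.984 at 53/54/55/56 [0.888 0.962 0.983 0.924]
end all s2 f_side d=54.75 mm ncc 0.984 at 53/54/55/56 [0.89  0.963 0.983 0.923]
end all t0 f_top d=48.50 mm ncc 0.446 at 53/54/55/56 [0.313 0.291 0.284 0.294]
plate s0 f_side d=55.00 mm ncc 0.917 at 53/54/55/56 [0.783 0.877 0.917 0.891]
plate s2 f_side d=55.25 mm ncc 0.916 at 53/54/55/56 [0.783 0.876 0.916 0.891]
plate t0 f_top d=56.25 mm ncc -0.077 at 53/54/55/56 [-0.119 -0.109 -0.091 -0.078]
ptr s0 f_side d=57.00 mm ncc 0.433 at 53/54/55/56 [0.27  0.312 0.367 0.413]
ptr s2 f_side d=57.00 mm ncc 0.443 at 53/54/55/56 [0.294 0.336 0.389 0.429]
ptr t0 f_top d=60.75 mm ncc -0.149 at 53/54/55/56 [-0.286 -0.272 -0.248 -0.22 ]
```

The carriage moved about 54.8 mm against the 54.1 mm needed, well inside the clip. I'll relieve the small sideways preload and check once more.

```bash
python3 -m creep '[[[0,0,0,0,-0.0004,0,0.02],[0,0,0,0,-0.0008,0,0.02],[0,0,0,0,-0.0008,0,0.02],[0,0,0,0,-0.0008,0,0.02],[0,0,0,0,-0.0008,0,0.02],[0,0,0,0,-0.0008,0,0.02],[0,0,0,0,-0.0008,0,0.02],[0,0,0,0,-0.0008,0,0.02]]]'; python3 st.py
python3 - <<'E'
from rect import *
snap('side','g_side')
for z,xr,yr in ((.039,(-.022,-.004),(.008,.026)),(.039,(-.022,.022),(.013,.026))):
    xs=np.arange(*xr,.0005); ys=np.arange(*yr,.0005); A=rect('s2','side',z,xs,ys); ds=np.arange(.048,.061,.00025)
    def ncc(d):
        B=rect('g_side','side',z,xs,ys+d); x,y=A-A.mean((0,1)),B-B.mean((0,1)); return (x*y).sum()/np.sqrt((x*x).sum()*(y*y).sum())
    c=[ncc(d) for d in ds]; print(ds[np.argmax(c)],max(c))
E
```

```text
clock: 25.3
eef_pos: [0.599, -0.0627, 0.0333]
eef_rot: [3.139, -0.0, 1.536]
ft_force: [5.1, -1.2, 3.6]
finger_gap: 0.398
gripper_force: 30.0
[ 0.599  -0.0627  0.0333] yaw 1.5359975892491056 F [ 5.0852 -1.2299  3.5595] T [-0.2433 -1.0358 -0.0321] q6 -0.17991332742340982
0.05475000000000001 0.98770875
0.05475000000000001 0.9837892
```

```bash
python3 -c "
from cell import r
print(r.finish_job())"
```

```text
the job is handed in; nothing more can be done
None
```

I handed the job in with the pointer within about 0.7 mm of the clip's middle, and with the nut bottomed out, backed off about a quarter turn and still gripped. That turn is judged from the tool's rotation, because the stripe was out of sight.

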